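Scoop feeder balls from a hooded canister into a funnel magazine

ROBOT

A 7-joint arm with a two-finger parallel gripper is mounted at the origin on the work surface. World frame = base frame: x ahead of the robot, y to its left, z up, the work surface at z = 0. Lengths are in mm, angles in rad, forces in N, time in s.
With the tool pointing down it reaches from about 400 to 875 mm from the base axis. Payload 4.4 kg.
Tool frame: the origin (TCP) lies midway between the tips of the shut fingers; the grasp point (between the pads) lies 19 mm behind it; z points along the fingers, y is the line along which they close (so a half turn about z gives the same grasp; the last joint's range is limited). The gripper opens to 85 mm and grips with 20 to 120 N. Pads are 22 mm wide; open, the fingers measure 114 mm over their backs; the gripper's body (76 mm by 85 mm) begins 54 mm behind the grasp point. The pads swing forward as they close: fully open they stand 13 mm farther back than shut.
Start: joints at [-1.241, 0.628, 0.038, 1.517, -0.027, 0.996, -0.02], TCP at [250.583, 599.771, 231.313] pointing down, gripper open.
Joint ranges: [-3.06, 3.06], [-0.37, 2.12], [-1.25, 1.32], [0.18, 2.47], [-1.1, 4.24], [0.23, 1.98], [-2.94, 2.94]. Speed limits (rad/s): [2.57, 2.57, 3.14, 3.14, 3.14, 3.14, 3.14].

INTERFACE

Orientations are given as [roll, pitch, yaw] about the fixed x, y, z axes, in that order (R = Rz(yaw) Ry(pitch) Rx(roll)).
In Python, from cell import read_state, get_image, finish_job gives the robot as it stands.
- The arm moves only by the tool send_rows, never from a script. Its argument "series" is a list of rows, each an object of numbers: "ax", "ay", "az": the turn, a rotation vector about the tool's x, y, z in rad; "dx", "dy", "dz": the shift along the tool's x, y, z in cm; "hand": the closure, from 0 (fully open) to 1 (shut). In form: [{"ax": .., "ay": .., "az": .., "dx": .., "dy": .., "dz": .., "hand": ..}, ...]. A call has 1 to 10 rows; each row is the pose to reach, as a shift and turn from the pose commanded when the call began, along the tool's axes at that moment; what a row does not reach only later rows make up. A row lasts 1/10 s, in which the tool goes at most 50 mm and 8.59 degrees, less where a joint would pass 70% of its speed; a pose out of reach is approached as far as the arm can. A call with a gripper value outside its range is refused whole. The fingers move at their own pace and stop on an object; the grip force is fixed at half the most. Time passes only in rows, so rows that repeat a pose let the fingers close. It gives the time, the measured TCP pose, the force, the opening and the grip force at its end, in the units of the state.
- read_state(): the state, without advancing time (a new reading comes with each control period).
- get_image(name): name is "scene" or "top" or "wrist"; returns a dict with "pixels" (480x640x3 uint8, red, green, blue), "mtx" (3x3 intrinsics, pixels), "R" (3x3) and "t" (3): a world point X has camera coordinates R X + t. Camera axes: x right, y down, z forward; pixel columns grow to the right and rows downward; lengths in mm; the calibration is good to about 2 mm. A picture is of the moment at which its call begins. There is no depth.
- finish_job(): hands the job in; it is judged then, once.
The state is a dict: "clock": time; "qpos": joint angles; "qd": joint speeds; "tau": joint torques, N m; "eef_pos": TCP position; "tool_rot": TCP orientation; "force": force on the tool from outside, world axes, zero at the start; "torque": the same for the moment, N m; "width": finger opening in mm; "gripper_force": force on a finger pad.
Only numpy, scipy, OpenCV 4.12 (cv2) and the standard library are available. Lean on these libraries where they do the work, as an engineer would, in place of code of your own. Each camera call takes 0.05 s, during which the arm holds its last target. There are 200 camera calls.

TASK

Use the scoop to dig blue balls out of the hooded canister and tip at least three of them through the yellow funnel into the magazine tube; more than one scoopful is allowed. Then stand the scoop back upright in the middle of its black pad and let go. Never touch the balls with the gripper, spill none (every ball ends in the tube or in the canister), do not ram the canister, and leave the bottle, reel, tray, screwdriver and cup where they are.

Things in the scene. Friction and masses are not known exactly. Their poses are not given: they have to be found in the camera images.
- scoop: Rigid scoop, 160 to 260 g: steel bowl 70 mm long (x), 58 wide, floor 2.5 thick, open on top and at its nose (-x end), side walls 28 high over the back half and sloping down to nothing at the nose, back wall 45 high; orange upright handle over the back wall. Origin: centre of the underside; z along the handle. Starts standing by itself on its pad, nose roughly towards the robot.
- scoop_grip (a point): A good place to grip: on the axis of the orange handle, 172 mm above the bowl's underside and 26 mm behind (scoop +x) the scoop's origin. The handle is 18 x 18 mm, square to the bowl, from 40 to 200 mm above the underside, with a thin black cap to 208 mm; fingers go either side along the scoop's y.
- scoop_nose (a point): Middle of the nose edge, at the underside: 35 mm ahead (scoop -x) of the scoop's origin.
- scoop_bowl (a point): Middle of the space in the bowl, 12 mm above the scoop's origin.
- pad: Black rubber pad 150 x 130 x 4 mm, fixed; the scoop's place. Origin: centre of its underside.
- canister: Fixed clear canister with blue rim, outside 160 (x) x 72 (y) x 112 mm high, inside 154 x 66 mm. Origin: centre of its underside; -x end roughly towards the robot. 4 mm plates partly close the top: the mouth is 66 mm wide and runs from x = -47 to +56 mm, so a 30 mm deep hood covers the low (-x) end. Scoop forces over 50 N count as ramming.
- canister_low (a point): Middle of the foot of the canister's low (-x) inner wall, where floor and wall meet: (-77, 0, 8) mm in the canister's frame. The white floor slopes at 0.14 rad: 8 mm above the underside here, rising to 30 mm at the +x wall, so the balls roll to this end and pack there, two abreast.
- magazine: Fixed ball magazine: a clear tube of 58 mm inner diameter on a dark foot, its floor 10 mm above the table, under a yellow funnel that widens from 58 mm at 86 mm height to 142 mm inner diameter at its rim, 136 mm above the table. Origin: on the axis, at the underside.
- funnel_rim (a point): Centre of the funnel's mouth, at rim height (136 mm above the magazine's underside).
- tube_mid (a point): On the axis of the magazine's tube, 44 mm above the magazine's underside; balls in the tube lie within 40 mm of it.
- ball1: A blue plastic ball, 26 mm diameter, 13 g, rolls freely, starts in the canister. Origin: its centre.
- ball2: A blue plastic ball, 26 mm diameter, 13 g, rolls freely, starts in the canister. Origin: its centre.
- ball3: A blue plastic ball, 26 mm diameter, 13 g, rolls freely, starts in the canister. Origin: its centre.
- ball4: A blue plastic ball, 26 mm diameter, 13 g, rolls freely, starts in the canister. Origin: its centre.
- ball5: A blue plastic ball, 26 mm diameter, 13 g, rolls freely, starts in the canister. Origin: its centre.
- bottle: White bottle, 60 mm diameter, 150 mm tall, bystander. Origin: centre of its underside.
- reel: Component reel lying flat, 176 mm diameter, 17 mm high, bystander. Origin: centre of its underside.
- tray: Clear tray 200 x 130 x 25 mm, bystander. Origin: centre of its underside.
- driver: Screwdriver with a red handle, about 200 mm long, lying on the table, bystander. Origin: under its middle.
- cup: Green cup, 70 mm diameter, 80 mm tall, bystander. Origin: centre of its underside.

How it is judged (in metres and radians):
On the way, in this order (a step that is already met when the one before it is completed fails the run):
1. a ball is carried clear of the canister in the scoop (z of scoop in the frame of canister above 0.115 m and distance between any of ball1, ball2, ball3, ball4, ball5 and scoop_bowl below 0.036 m), for 0.2 s.
2. at least three balls lie in the magazine's tube ((distance between each of ball1, ball2, ball3 and tube_mid below 0.04 m or distance between each of ball1, ball2, ball4 and tube_mid below 0.04 m or distance between each of ball1, ball2, ball5 and tube_mid below 0.04 m or distance between each of ball1, ball3, ball4 and tube_mid below 0.04 m or distance between each of ball1, ball3, ball5 and tube_mid below 0.04 m or distance between each of ball1, ball4, ball5 and tube_mid below 0.04 m or distance between each of ball2, ball3, ball4 and tube_mid below 0.04 m or distance between each of ball2, ball3, ball5 and tube_mid below 0.04 m or distance between each of ball2, ball4, ball5 and tube_mid below 0.04 m or distance between each of ball3, ball4, ball5 and tube_mid below 0.04 m)), for 0.2 s.
At the end, for the whole second after the job is handed in: At least three balls lie in the magazine's tube (within 40 mm of tube_mid) and every other ball in the tube or inside the canister; the scoop stands upright (within 0.1 rad), at rest on its pad, its origin within 50 mm of the pad's centre ((distance between each of ball1, ball2, ball3 and tube_mid below 0.04 m or distance between each of ball1, ball2, ball4 and tube_mid below 0.04 m or distance between each of ball1, ball2, ball5 and tube_mid below 0.04 m or distance between each of ball1, ball3, ball4 and tube_mid below 0.04 m or distance between each of ball1, ball3, ball5 and tube_mid below 0.04 m or distance between each of ball1, ball4, ball5 and tube_mid below 0.04 m or distance between each of ball2, ball3, ball4 and tube_mid below 0.04 m or distance between each of ball2, ball3, ball5 and tube_mid below 0.04 m or distance between each of ball2, ball4, ball5 and tube_mid below 0.04 m or distance between each of ball3, ball4, ball5 and tube_mid below 0.04 m) and (distance between ball1 and tube_mid below 0.04 m or (x of ball1 in the frame of canister between -0.079 and 0.079 m and y of ball1 in the frame of canister between -0.035 and 0.035 m and z of ball1 in the frame of canister between 0 and 0.112 m)) and (distance between ball2 and tube_mid below 0.04 m or (x of ball2 in the frame of canister between -0.079 and 0.079 m and y of ball2 in the frame of canister between -0.035 and 0.035 m and z of ball2 in the frame of canister between 0 and 0.112 m)) and (distance between ball3 and tube_mid below 0.04 m or (x of ball3 in the frame of canister between -0.079 and 0.079 m and y of ball3 in the frame of canister between -0.035 and 0.035 m and z of ball3 in the frame of canister between 0 and 0.112 m)) and (distance between ball4 and tube_mid below 0.04 m or (x of ball4 in the frame of canister between -0.079 and 0.079 m and y of ball4 in the frame of canister between -0.035 and 0.035 m and z of ball4 in the frame of canister between 0 and 0.112 m)) and (distance between ball5 and tube_mid below 0.04 m or (x of ball5 in the frame of canister between -0.079 and 0.079 m and y of ball5 in the frame of canister between -0.035 and 0.035 m and z of ball5 in the frame of canister between 0 and 0.112 m)) and horizontal distance between scoop and pad below 0.05 m and z of scoop in the frame of pad between 0 and 0.008 m and angle between scoop's own z axis and vertical below 0.1 rad and linear speed of scoop below 0.02 m/s); the robot touches nothing.
It fails at once if the gripper touches a ball (contact force between the fingers and ball1 above 0.5 N or contact force between the fingers and ball2 above 0.5 N or contact force between the fingers and ball3 above 0.5 N or contact force between the fingers and ball4 above 0.5 N or contact force between the fingers and ball5 above 0.5 N).
It fails at once if the canister is rammed (scoop or robot presses on it with over 50 N) (contact force between any of scoop, the arm, the fingers and canister above 50 N).
It fails at once if a bystander is moved by more than 30 mm (distance of any of bottle, reel, tray, driver, cup from where it was at the start of the episode above 0.03 m).
It also fails if it takes over 72 s, if anything falls off the work surface, if the arm or the gripper's body presses on something with over 40 N, if the wrist force passes 120 N, or if a joint passes its speed limit or range.

## Working session

There is one attempt and no reset: what is moved stays moved. The work goes in short steps, Python scripts to look and compute and a tool call to move; the robot and the scene stay as the last step left them, time stands still between calls to the robot, and variables do not carry over. Pictures are saved under pics/ and viewed, at most 13 in all, crops included, and the job is handed in when it is done.

Besides the shell and the picture viewer there is one more tool, called after "Call:" as name(argument=value, ...), one argument or row to a line, values as JSON. send_rows: Moves the arm, as the interface text tells. Its arguments: {"type":"object","properties":{"series":{"type":"array","items":{"type":"object","properties":{"ax":{"type":"number"},"ay":{"type":"number"},"az":{"type":"number"},"dx":{"type":"number"},"dy":{"type":"number"},"dz":{"type":"number"},"hand":{"type":"number"}}}}},"required":["series"]}

```bash
mkdir -p pics; python3 - <<'E'
from cell import *
import cv2,pickle
s=read_state();print({k:s[k] for k in('clock','eef_pos','tool_rot','width')})
d={}
for n in('scene','top'):
    i=get_image(n);d[n]=i;cv2.imwrite(f'pics/{n}0.png',i['pixels'][:,:,::-1])
    print(n,i['mtx'],i['R'],i['t'])
pickle.dump(d,open('d0.pkl','wb'))
E
```

```text
{'clock': 0.0, 'eef_pos': array([250.33254239, 599.18919925, 230.40583736]), 'tool_rot': array([-3.13973273e+00, -2.38903668e-06,  2.74576820e+00]), 'width': 85.79181070968443}
scene [[581.82140592   0.         323.34111266]
 [  0.         581.82140592 241.56345778]
 [  0.           0.           1.        ]] [[ 0.72193606  0.69183698  0.01303509]
 [ 0.59869778 -0.61507787 -0.51306937]
 [-0.34694277  0.37820736 -0.85824816]] [-394.75528883 -257.17616311 1716.54005252]
top [[492.24211782   0.         316.78754989]
 [  0.         492.24211782 244.33586711]
 [  0.           0.           1.        ]] [[-0.02681643 -0.99961399  0.00726318]
 [-0.99508194  0.02600035 -0.09558201]
 [ 0.09535627 -0.00979062 -0.99539506]] [   7.07008131  547.0891099  1363.36377097]
```

View pics/scene0.png

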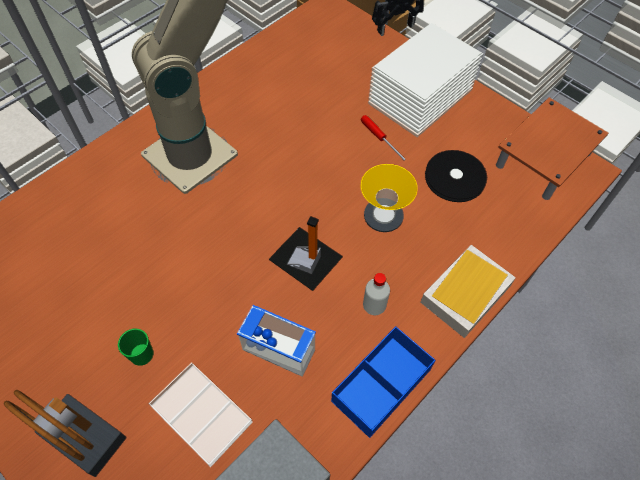

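View pics/top0.png

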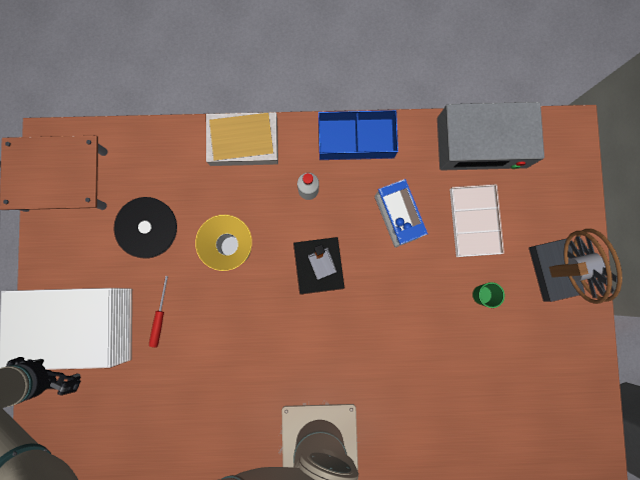

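The scene view shows the scoop on its pad (305,250), canister with balls at its near-left end (262,335) and the funnel (388,185). In the top view they are at (320,262), (402,212) and (223,242).

```bash
cat > h.py <<'E'
import numpy as np,cv2
def ray(i,uv,z):
    uv=np.atleast_2d(np.array(uv,float));K,R,t=i['mtx'],i['R'],i['t']
    d=np.c_[uv,np.ones(len(uv))]@np.linalg.inv(K).T@R; c=-R.T@t
    return c+d*((z-c[2])/d[:,2])[:,None]
def proj(i,X):
    p=(np.atleast_2d(X)@i['R'].T+i['t'])@i['mtx'].T; return p[:,:2]/p[:,2:]
def mask(i,lo,hi,box):
    h=cv2.cvtColor(i['pixels'],cv2.COLOR_RGB2HSV);m=cv2.inRange(h,lo,hi);o=np.zeros_like(m)
    x0,y0,x1,y1=box;o[y0:y1,x0:x1]=m[y0:y1,x0:x1];return o
def rect(i,m,z):
    p=np.argwhere(m)[:,::-1]
    w=ray(i,p,z)[:,:2].astype(np.float32);return cv2.minAreaRect(w)
E
python3 - <<'E'
import pickle;from h import *
d=pickle.load(open('d0.pkl','rb'))
T,S=d['top'],d['scene']
def big(m):
    n,l,st,_=cv2.connectedComponentsWithStats(m);k=1+np.argmax(st[1:,4]);return (l==k).astype(np.uint8)*255
for nm,i,b in(('top',T,(370,170,435,255)),('scene',S,(225,295,325,380))):
    print('rim',nm,rect(i,big(mask(i,(105,150,60),(125,255,255),b)),112))
for nm,i,b in(('top',T,(285,230,355,300)),('scene',S,(260,220,350,295))):
    m=big(mask(i,(0,0,0),(179,255,45),b));print('pad',nm,rect(i,m,4),(m>0).sum())
for nm,i,b in(('top',T,(185,205,260,280)),('scene',S,(350,155,425,225))):
    m=big(mask(i,(20,120,60),(35,255,255),b));w=ray(i,np.argwhere(m)[:,::-1],136)[:,:2].astype(np.float32)
    print('fun',nm,cv2.minEnclosingCircle(w),cv2.fitEllipse(cv2.convexHull(w)))
a=cv2.resize(T['pixels'][235:300,285:355],(560,520),interpolation=cv2.INTER_CUBIC)
a2=cv2.resize(S['pixels'][210:290,265:345],(520,520),interpolation=cv2.INTER_CUBIC)
a=np.hstack([cv2.resize(a,(400,371)),cv2.resize(a2,(371,371))])
cv2.imwrite('pics/c1.png',a[:,:,::-1])
E
```

```text
rim top ((621.4493408203125, -237.00157165527344), (157.15835571289062, 77.70343017578125), 19.400470733642578)
rim scene ((623.0772705078125, -234.33834838867188), (157.42457580566406, 71.3919906616211), 19.533863067626953)
pad top ((489.9515686035156, -11.268692016601562), (146.20816040039062, 125.33828735351562), 5.804854393005371) 1666
pad scene ((491.6448059082031, -11.437835693359375), (147.0346221923828, 126.55367279052734), 5.812914848327637) 1561
fun top ((547.9647216796875, 236.3578643798828), 73.7604751586914) ((548.3561401367188, 236.27764892578125), (144.98719787597656, 146.4202117919922), 170.587890625)
fun scene ((549.916748046875, 236.28350830078125), 73.96101379394531) ((550.0601806640625, 236.77525329589844), (144.98841857910156, 146.49868774414062), 43.17781066894531)
```

View pics/c1.png

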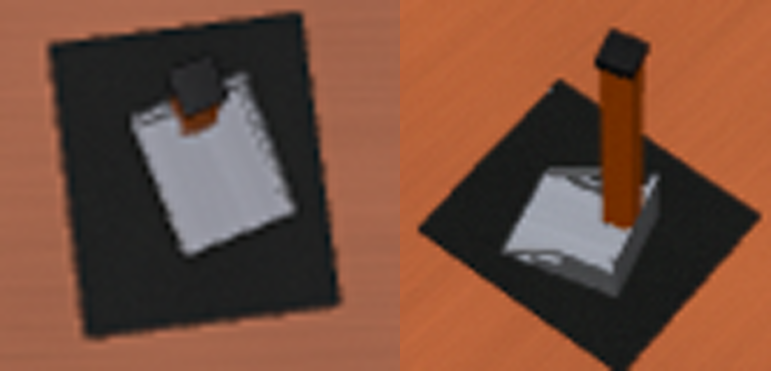

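Left half (top view): the cap is at (198,88) and the nose corners at (185,257) and (295,212). Right half (scene view): the cap is at (622,52).

```bash
cat >> h.py <<'E'
from scipy.spatial.transform import Rotation as Ro
def move(T,rpy,p0=None,r0=None):
    "row numbers from present (or given) pose to TCP T, rpy"
    if p0 is None:
        from cell import read_state
        s=read_state();p0,r0=s['eef_pos'],s['tool_rot']
    A=Ro.from_euler('xyz',r0);B=Ro.from_euler('xyz',rpy)
    d=A.inv().apply(np.array(T)-p0)/10;r=(A.inv()*B).as_rotvec()
    return dict(zip(('dx','dy','dz','ax','ay','az'),[round(float(v),3) for v in (*d,*r)]))
E
python3 - <<'E'
import pickle;from h import *
d=pickle.load(open('d0.pkl','rb'));T,S=d['top'],d['scene']
f=lambda x,y:(285+x/400*70-.5,235+y/371*65-.5)
g=lambda x,y:(265+(x-400)/371*80-.5,210+y/371*80-.5)
n=ray(T,[f(185,257),f(295,212)],5);c=ray(T,[f(198,88)],212);c2=ray(S,[g(622,52)],212)
e=n[1]-n[0];m=n.mean(0);y=np.arctan2(e[0],-e[1])
print(n,c,c2,'yaw edge',y,np.arctan2(*(c-m)[0,1::-1]),np.arctan2(*(c2-m)[0,1::-1]),np.linalg.norm((c-m)[0,:2]))
E
```

```text
[[448.508351    -5.1719259    5.        ]
 [469.47061981 -60.65196261   5.        ]] [[515.44927347 -10.98378763 212.        ]] [[518.66355224 -11.43468887 212.        ]] yaw edge 0.3612533433281804 0.3704538559895968 0.3454753401702543 60.568570405823024
```

```bash
python3 - <<'E'
from h import *
pi=np.pi
print(move([517,-11.2,275],[pi,0,.36]))
E
```

```text
{'dx': -48.138, 'dy': -46.057, 'dz': -4.375, 'ax': -0.001, 'ay': 0.002, 'az': 2.386}
```

Call:
send_rows(
  series=[
    {"dx": -12,"dy": -11.5,"dz": -4.4,"az": 0.15,"hand": 0},
    {"dx": -48.1,"dy": -46.1,"dz": -4.4,"az": 2.386,"hand": 0},
    {"dx": -48.1,"dy": -46.1,"dz": -4.4,"az": 2.386,"hand": 0},
    {"dx": -48.1,"dy": -46.1,"dz": -4.4,"az": 2.386,"hand": 0},
    {"dx": -48.1,"dy": -46.1,"dz": -4.4,"az": 2.386,"hand": 0},
    {"dx": -48.1,"dy": -46.1,"dz": -4.4,"az": 2.386,"hand": 0},
    {"dx": -48.1,"dy": -46.1,"dz": -4.4,"az": 2.386,"hand": 0},
    {"dx": -48.1,"dy": -46.1,"dz": -4.4,"az": 2.386,"hand": 0},
    {"dx": -48.1,"dy": -46.1,"dz": -4.4,"az": 2.386,"hand": 0},
    {"dx": -48.1,"dy": -46.1,"dz": -4.4,"az": 2.386,"hand": 0},
  ],
)

```text
invalid input at $.series[0]: expected keys ax, ay, az, dx, dy, dz, hand
```

```bash
python3 - <<'E'
from h import *
from cell import *
pi=np.pi
s=read_state();print(s['clock'],s['eef_pos'],s['tool_rot'],s['qpos'])
print(move([517,-11.2,275],[pi,0,.36]))
E
```

```text
0.1 [250.32395405 599.26938385 230.49858157] [-3.13993132e+00 -3.07801993e-05  2.74588171e+00] [-1.24080954  0.62922573  0.03839314  1.51826669 -0.02701829  0.99627719
 -0.01995597]
{'dx': -48.138, 'dy': -46.057, 'dz': -4.375, 'ax': -0.001, 'ay': 0.002, 'az': 2.386}
```

Call:
send_rows(
  series=[
    {"dx": -4,"dy": -3.5,"dz": -4.4,"ax": 0,"ay": 0,"az": 0.15,"hand": 0},
    {"dx": -48.1,"dy": -46.1,"dz": -4.4,"ax": 0,"ay": 0,"az": 2.386,"hand": 0},
    {"dx": -48.1,"dy": -46.1,"dz": -4.4,"ax": 0,"ay": 0,"az": 2.386,"hand": 0},
    {"dx": -48.1,"dy": -46.1,"dz": -4.4,"ax": 0,"ay": 0,"az": 2.386,"hand": 0},
    {"dx": -48.1,"dy": -46.1,"dz": -4.4,"ax": 0,"ay": 0,"az": 2.386,"hand": 0},
    {"dx": -48.1,"dy": -46.1,"dz": -4.4,"ax": 0,"ay": 0,"az": 2.386,"hand": 0},
    {"dx": -48.1,"dy": -46.1,"dz": -4.4,"ax": 0,"ay": 0,"az": 2.386,"hand": 0},
    {"dx": -48.1,"dy": -46.1,"dz": -4.4,"ax": 0,"ay": 0,"az": 2.386,"hand": 0},
    {"dx": -48.1,"dy": -46.1,"dz": -4.4,"ax": 0,"ay": 0,"az": 2.386,"hand": 0},
    {"dx": -48.1,"dy": -46.1,"dz": -4.4,"ax": 0,"ay": 0,"az": 2.386,"hand": 0},
  ],
)

```text
clock: 1.1
eef_pos: [446.2, 150.4, 271.9]
tool_rot: [-3.141, -0.0, 1.24]
force: [1.2, 0.8, -0.4]
width: 85.6
gripper_force: 0.0
```

```bash
python3 - <<'E'
from h import *
from cell import *
pi=np.pi
s=read_state();print(s['clock'],s['eef_pos'],s['tool_rot'],s['qpos'])
print(move([517,-11.2,275],[pi,0,.36]))
E
```

```text
1.1 [446.24900604 150.38670112 271.92311132] [-3.14132765e+00 -2.84554589e-04  1.23996745e+00] [-0.76331299  0.35496861  0.51350139  1.95443522 -0.22253949  0.88717093
 -0.46574311]
{'dx': -12.984, 'dy': 11.94, 'dz': -0.315, 'ax': -0.0, 'ay': -0.0, 'az': 0.88}
```

Call:
send_rows(
  series=[
    {"dx": -13,"dy": 11.9,"dz": -0.3,"ax": 0,"ay": 0,"az": 0.88,"hand": 0},
    {"dx": -13,"dy": 11.9,"dz": -0.3,"ax": 0,"ay": 0,"az": 0.88,"hand": 0},
    {"dx": -13,"dy": 11.9,"dz": -0.3,"ax": 0,"ay": 0,"az": 0.88,"hand": 0},
    {"dx": -13,"dy": 11.9,"dz": -0.3,"ax": 0,"ay": 0,"az": 0.88,"hand": 0},
    {"dx": -13,"dy": 11.9,"dz": -0.3,"ax": 0,"ay": 0,"az": 0.88,"hand": 0},
    {"dx": -13,"dy": 11.9,"dz": -0.3,"ax": 0,"ay": 0,"az": 0.88,"hand": 0},
    {"dx": -13,"dy": 11.9,"dz": -0.3,"ax": 0,"ay": 0,"az": 0.88,"hand": 0},
    {"dx": -13,"dy": 11.9,"dz": -0.3,"ax": 0,"ay": 0,"az": 0.88,"hand": 0},
    {"dx": -13,"dy": 11.9,"dz": -0.3,"ax": 0,"ay": 0,"az": 0.88,"hand": 0},
  ],
)

```text
clock: 2.0
eef_pos: [517.2, -8.6, 274.8]
tool_rot: [-3.141, 0.0, 0.369]
force: [0.3, 0.5, 0.3]
width: 85.3
gripper_force: 0.0
```

```bash
python3 - <<'E'
from h import *
from cell import *
pi=np.pi
s=read_state();print(s['clock'],s['eef_pos'],s['tool_rot'],s['qpos'])
print(move([517,-11.2,157],[pi,0,.36]))
i=get_image('wrist');cv2.imwrite('pics/w1.png',i['pixels'][:,:,::-1])
print(proj(i,[[517,-11.2,212],[459,-33,4]]))
E
```

```text
2.0 [517.20497371  -8.58311129 274.78740535] [-3.14122197e+00  1.08748172e-04  3.68671379e-01] [-0.54782429  0.47695204  0.75875354  1.84110684 -0.39079416  0.97881753
 -0.82390214]
{'dx': -0.112, 'dy': 0.241, 'dz': 11.779, 'ax': -0.0, 'ay': 0.0, 'az': 0.009}
[[323.74469574 263.41426337]
 [320.64709532 253.83406339]]
```

View pics/w1.png

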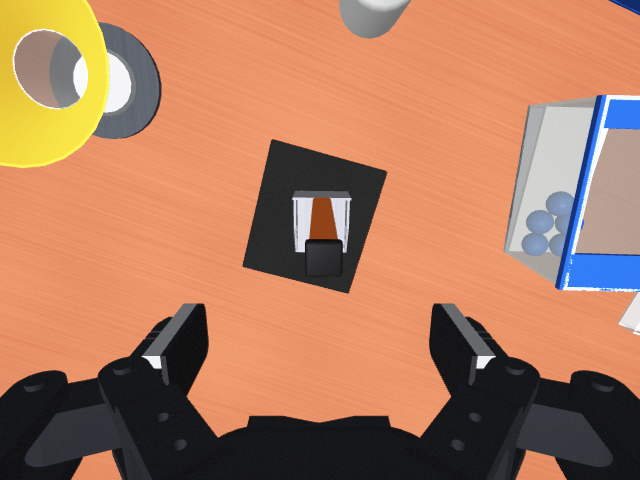

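The wrist view shows the cap at (323,258), close to its predicted (324,263), and the bowl squared up between the open fingers; the yaw agrees.

Call:
send_rows(
  series=[
    {"dx": -0.1,"dy": 0.2,"dz": 1,"ax": 0,"ay": 0,"az": 0.005,"hand": 0},
    {"dx": -0.1,"dy": 0.2,"dz": 4,"ax": 0,"ay": 0,"az": 0.005,"hand": 0},
    {"dx": -0.1,"dy": 0.2,"dz": 7,"ax": 0,"ay": 0,"az": 0.005,"hand": 0},
    {"dx": -0.1,"dy": 0.2,"dz": 10,"ax": 0,"ay": 0,"az": 0.005,"hand": 0},
    {"dx": -0.1,"dy": 0.2,"dz": 11.8,"ax": 0,"ay": 0,"az": 0.005,"hand": 0},
    {"dx": -0.1,"dy": 0.2,"dz": 11.8,"ax": 0,"ay": 0,"az": 0.005,"hand": 0},
    {"dx": -0.1,"dy": 0.2,"dz": 11.8,"ax": 0,"ay": 0,"az": 0.005,"hand": 1},
    {"dx": -0.1,"dy": 0.2,"dz": 11.8,"ax": 0,"ay": 0,"az": 0.005,"hand": 1},
    {"dx": -0.1,"dy": 0.2,"dz": 11.8,"ax": 0,"ay": 0,"az": 0.005,"hand": 1},
    {"dx": -0.1,"dy": 0.2,"dz": 11.8,"ax": 0,"ay": 0,"az": 0.005,"hand": 1},
  ],
)

```text
clock: 3.05
eef_pos: [517.6, -11.1, 157.7]
tool_rot: [3.141, -0.002, 0.361]
force: [-0.2, -0.2, -0.6]
width: 28.2
gripper_force: 0.0
```

Call:
send_rows(
  series=[
    {"dx": 0,"dy": 0,"dz": 0,"ax": 0,"ay": 0,"az": 0,"hand": 1},
    {"dx": 0,"dy": 0,"dz": 0,"ax": 0,"ay": 0,"az": 0,"hand": 1},
    {"dx": 0,"dy": 0,"dz": 0,"ax": 0,"ay": 0,"az": 0,"hand": 1},
    {"dx": 0,"dy": 0,"dz": 0,"ax": 0,"ay": 0,"az": 0,"hand": 1},
  ],
)

```text
clock: 3.45
eef_pos: [517.9, -11.4, 157.5]
tool_rot: [3.141, -0.002, 0.361]
force: [0.3, -1.1, 6.2]
width: 17.5
gripper_force: 59.5
```

```bash
cat >> h.py <<'E'
C=np.array([622.3,-235.7,0]);CY=.34
def tcp(xs,zs,phi,O=C,yaw=CY,ys=0):
    B=Ro.from_euler('z',yaw)
    return O+B.apply(np.array([xs,ys,zs])+Ro.from_euler('y',phi).apply([26,0,153.5])),[np.pi,phi,yaw]
def rows(l,**k):
    for a in l: print(a,move(*tcp(*a,**k)))
E
python3 - <<'E'
from h import *
from cell import *
rows([(10,160,0)])
i=get_image('top');S=get_image('scene')
X=np.array([[-77,33,112],[-77,-33,112],[77,-33,112],[77,33,112.]])
W=C+Ro.from_euler('z',CY).apply(X)
out=[]
for k in(i,S):
    p=k['pixels'].copy();c=proj(k,W)
    a,b=np.clip(c.min(0)-8,0,None).astype(int),c.max(0).astype(int)+25
    q=cv2.resize(p[a[1]:b[1],a[0]:b[0]],None,fx=5,fy=5,interpolation=cv2.INTER_CUBIC)
    for u in (c-a+.5)*5: cv2.circle(q,tuple(int(v) for v in u),3,(255,0,0),-1)
    print(a,b,q.shape);out.append(q)
h=max(o.shape[0] for o in out)
v=np.hstack([np.pad(o,((0,h-o.shape[0]),(0,0),(0,0))) for o in out])[:600,:800]
cv2.imwrite('pics/can.png',v[:,:,::-1])
E
```

```text
(10, 160, 0) {'dx': 5.478, 'dy': 24.758, 'dz': -15.572, 'ax': 0.001, 'ay': -0.002, 'az': 0.021}
[371 172] [449 267] (475, 390, 3)
[230 298] [338 382] (420, 540, 3)
```

View pics/can.png

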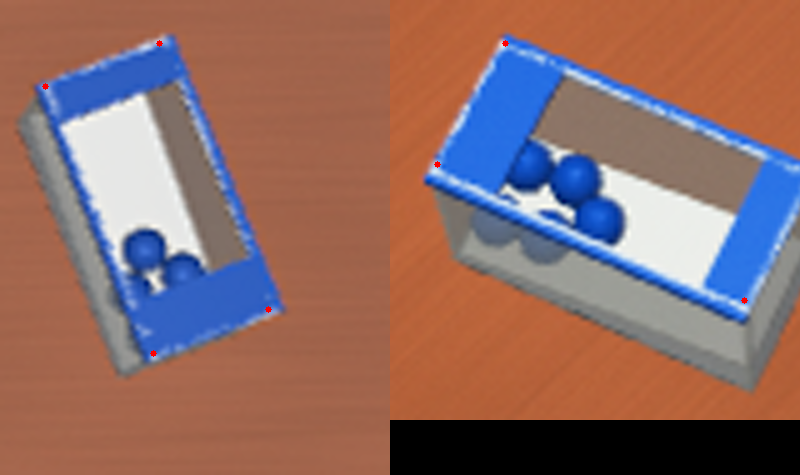

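The crop shows the corner dots on the rim to about 2 mm, and the balls packed at the low end. Visible ball centres are (145,250) and (183,272) in the top half and (600,222), (575,180), (528,165) in the scene half.

```bash
sed -i 's/622.3,-235.7/622.0,-236.5/' h.py; python3 - <<'E'
import pickle;from h import *
d=pickle.load(open('d0.pkl','rb'));T,S=d['top'],d['scene']
B=Ro.from_euler('z',-CY)
for i,o,l in((T,(371,172),[(145,250),(183,272)]),(S,(230-78,298),[(600,222),(575,180),(528,165),(545,238),(493,222)])):
    for u in l:
        print(u,B.apply(ray(i,[(o[0]+u[0]/5-.5,o[1]+u[1]/5-.5)],27)-C).round())
E
```

```text
(145, 250) [[-18.  -1.  27.]]
(183, 272) [[-37. -17.  27.]]
(600, 222) [[-17.   1.  27.]]
(575, 180) [[-38.  15.  27.]]
(528, 165) [[-62.  12.  27.]]
(545, 238) [[-37. -17.  27.]]
(493, 222) [[-63. -20.  27.]]
```

Call:
send_rows(
  series=[
    {"dx": 0,"dy": 0,"dz": -2,"ax": 0,"ay": 0,"az": 0,"hand": 1},
    {"dx": 0,"dy": 0,"dz": -6,"ax": 0,"ay": 0,"az": 0,"hand": 1},
    {"dx": 0,"dy": 0,"dz": -10,"ax": 0,"ay": 0,"az": 0,"hand": 1},
    {"dx": 0,"dy": 0,"dz": -13.5,"ax": 0,"ay": 0,"az": 0,"hand": 1},
    {"dx": 0,"dy": 1,"dz": -15.6,"ax": 0,"ay": 0,"az": 0.02,"hand": 1},
    {"dx": 1,"dy": 5,"dz": -15.6,"ax": 0,"ay": 0,"az": 0.02,"hand": 1},
    {"dx": 2.5,"dy": 10,"dz": -15.6,"ax": 0,"ay": 0,"az": 0.02,"hand": 1},
    {"dx": 4,"dy": 15,"dz": -15.6,"ax": 0,"ay": 0,"az": 0.02,"hand": 1},
    {"dx": 5,"dy": 20,"dz": -15.6,"ax": 0,"ay": 0,"az": 0.02,"hand": 1},
    {"dx": 5.5,"dy": 24,"dz": -15.6,"ax": 0,"ay": 0,"az": 0.02,"hand": 1},
  ],
)

```text
clock: 4.55
eef_pos: [654.0, -217.4, 311.3]
tool_rot: [-3.14, 0.001, 0.342]
force: [0.1, 0.0, -1.2]
width: 17.1
gripper_force: 59.4
```

Call:
send_rows(
  series=[
    {"dx": 0,"dy": 0.7,"dz": 0,"ax": 0,"ay": 0,"az": 0,"hand": 1},
    {"dx": 0,"dy": 0.7,"dz": 0,"ax": 0,"ay": 0,"az": 0,"hand": 1},
    {"dx": 0,"dy": 0.7,"dz": 0,"ax": 0,"ay": 0,"az": 0,"hand": 1},
  ],
)

```text
clock: 4.85
eef_pos: [655.1, -221.2, 311.9]
tool_rot: [-3.139, 0.001, 0.341]
force: [0.3, 0.8, -3.7]
width: 17.4
gripper_force: 60.0
```

```bash
python3 - <<'E'
from h import *
from cell import *
rows([(10,160,0)])
i=get_image('wrist');q=i['pixels'].copy()
B=Ro.from_euler('z',CY)
for X in [[-77,33,112],[-77,-33,112],[77,-33,112],[77,33,112.]]:
    u=proj(i,C+B.apply(X))[0];print(u)
    cv2.circle(q,tuple(int(v) for v in u),4,(255,0,0),-1)
for X in [[10-35,29,160],[10-35,-29,160],[36,0,368]]:
    cv2.circle(q,tuple(int(v) for v in proj(i,C+B.apply(X))[0]),4,(0,255,0),-1)
cv2.imwrite('pics/w2.png',q[:,:,::-1])
E
```

```text
(10, 160, 0) {'dx': -0.033, 'dy': 0.341, 'dz': -0.161, 'ax': -0.003, 'ay': 0.001, 'az': 0.001}
[290.29458365 322.53369516]
[355.56448393 322.76771674]
[360.68329555 168.22090858]
[287.09613057 168.0334891 ]
```

View pics/w2.png

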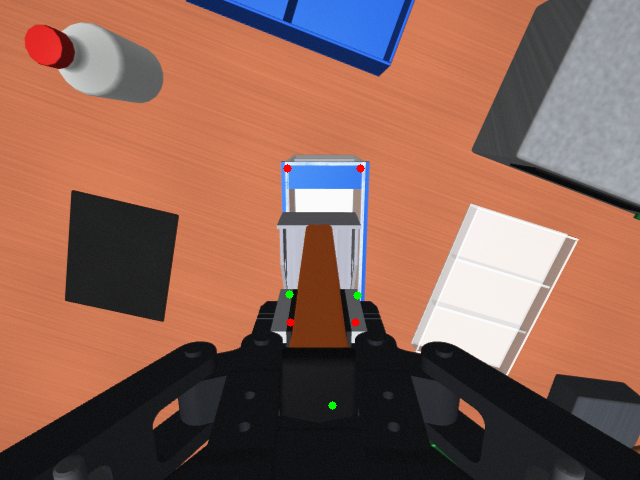

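Balls sit at canister x = -18, -37 (two) and -63 (two). The wrist view shows the scoop above the mouth, about 4 px left of centre (3 mm, correction known). Planning the tilted entry.

```bash
cat >> h.py <<'E'
def nose(nx,nz,phi,**k):   # scoop pose with nose edge at canister (nx, nz)
    v=Ro.from_euler('y',phi).apply([-35,0,0]);return (nx-v[0],nz-v[2],phi)
fl=lambda x:8+.141*(x+77)
def seq(l):
    s0=None
    for a in l:
        T,r=tcp(*a)
        m=move(T,r) if s0 is None else move(T,r,*s0)
        print(np.round(a,2),list(m.values()))
E
python3 - <<'E'
from h import *
seq([(18,160,-.15),(18,150,-.35),(18,85,-.35),(26,70,-.35),(36,52,-.35),nose(4,fl(4)+6,-.35),nose(3,fl(3)+1.5,-.35)])
E
```

```text
[ 1.8e+01  1.6e+02 -1.5e-01] [-1.607, 0.394, -0.34, -0.003, 0.15, 0.002]
[ 18.   150.    -0.35] [-4.705, 0.39, 0.916, -0.003, 0.35, 0.002]
[18.   85.   -0.35] [-4.703, 0.408, 7.416, -0.003, 0.35, 0.002]
[26.   70.   -0.35] [-3.903, 0.414, 8.916, -0.003, 0.35, 0.002]
[36.   52.   -0.35] [-2.902, 0.422, 10.716, -0.003, 0.35, 0.002]
[36.88 37.42 -0.35] [-2.814, 0.426, 12.173, -0.003, 0.35, 0.002]
[35.88 32.78 -0.35] [-2.914, 0.427, 12.637, -0.003, 0.35, 0.002]
```

Call:
send_rows(
  series=[
    {"dx": -1.6,"dy": 0.4,"dz": -0.3,"ax": 0,"ay": 0.12,"az": 0,"hand": 1},
    {"dx": -3.2,"dy": 0.4,"dz": 0,"ax": 0,"ay": 0.24,"az": 0,"hand": 1},
    {"dx": -4.7,"dy": 0.4,"dz": 0.5,"ax": 0,"ay": 0.35,"az": 0,"hand": 1},
    {"dx": -4.7,"dy": 0.4,"dz": 0.9,"ax": 0,"ay": 0.35,"az": 0,"hand": 1},
    {"dx": -4.7,"dy": 0.4,"dz": 0.9,"ax": 0,"ay": 0.35,"az": 0,"hand": 1},
    {"dx": -4.7,"dy": 0.4,"dz": 2,"ax": 0,"ay": 0.35,"az": 0,"hand": 1},
    {"dx": -4.7,"dy": 0.4,"dz": 3.8,"ax": 0,"ay": 0.35,"az": 0,"hand": 1},
    {"dx": -4.7,"dy": 0.4,"dz": 5.6,"ax": 0,"ay": 0.35,"az": 0,"hand": 1},
    {"dx": -4.7,"dy": 0.4,"dz": 7.4,"ax": 0,"ay": 0.35,"az": 0,"hand": 1},
    {"dx": -4.7,"dy": 0.4,"dz": 7.4,"ax": 0,"ay": 0.35,"az": 0,"hand": 1},
  ],
)

```text
clock: 5.9
eef_pos: [612.7, -239.5, 235.4]
tool_rot: [-3.137, -0.346, 0.343]
force: [-1.2, 0.2, -3.5]
width: 17.4
gripper_force: 60.2
```

```bash
python3 - <<'E'
from h import *
seq([(18,85,-.35),(26,70,-.35),(36,52,-.35),nose(4,fl(4)+6,-.35),nose(3,fl(3)+1.5,-.35),nose(-6,fl(-6)+1.2,-.25),nose(-12,fl(-12)+1,-.16)])
E
```

```text
[18.   85.   -0.35] [0.045, 0.027, -0.268, -0.005, 0.004, 0.003]
[26.   70.   -0.35] [0.289, 0.037, 1.414, -0.005, 0.004, 0.003]
[36.   52.   -0.35] [0.619, 0.049, 3.447, -0.005, 0.004, 0.003]
[36.88 37.42 -0.35] [0.207, 0.055, 4.848, -0.005, 0.004, 0.003]
[35.88 32.78 -0.35] [-0.044, 0.057, 5.251, -0.005, 0.004, 0.003]
[27.91 27.87 -0.25] [0.561, 0.062, 5.773, -0.005, -0.096, 0.003]
[22.55 23.74 -0.16] [1.251, 0.067, 6.405, -0.005, -0.186, 0.004]
```

Call:
send_rows(
  series=[
    {"dx": 0.3,"dy": 0.04,"dz": 1.4,"ax": 0,"ay": 0,"az": 0,"hand": 1},
    {"dx": 0.6,"dy": 0.05,"dz": 2.6,"ax": 0,"ay": 0,"az": 0,"hand": 1},
    {"dx": 0.6,"dy": 0.05,"dz": 3.4,"ax": 0,"ay": 0,"az": 0,"hand": 1},
    {"dx": 0.2,"dy": 0.05,"dz": 4.8,"ax": 0,"ay": 0,"az": 0,"hand": 1},
    {"dx": 0.2,"dy": 0.05,"dz": 4.8,"ax": 0,"ay": 0,"az": 0,"hand": 1},
  ],
)

```text
clock: 6.4
eef_pos: [629.0, -235.8, 191.8]
tool_rot: [-3.138, -0.347, 0.34]
force: [-0.7, 0.9, -2.9]
width: 17.1
gripper_force: 60.2
```

```bash
python3 - <<'E'
from h import *
from cell import *
seq([nose(4,fl(4)+6,-.35),nose(3,fl(3)+1.5,-.35),nose(-2,fl(-2)+1.5,-.3),nose(-6,fl(-6)+1.2,-.25),nose(-12,fl(-12)+1,-.16)])
i=get_image('scene');
q=cv2.resize(i['pixels'][200:400,200:360],(640,600),interpolation=cv2.INTER_CUBIC)
cv2.imwrite('pics/s3.png',q[:,:,::-1])
E
```

```text
[36.88 37.42 -0.35] [0.127, -0.163, 0.185, -0.003, 0.003, 0.0]
[35.88 32.78 -0.35] [-0.125, -0.162, 0.587, -0.003, 0.003, 0.0]
[31.44 30.42 -0.3 ] [0.141, -0.161, 0.805, -0.003, -0.047, 0.0]
[27.91 27.87 -0.25] [0.479, -0.16, 1.11, -0.003, -0.097, 0.0]
[22.55 23.74 -0.16] [1.169, -0.157, 1.743, -0.003, -0.187, 0.001]
```

View pics/s3.png

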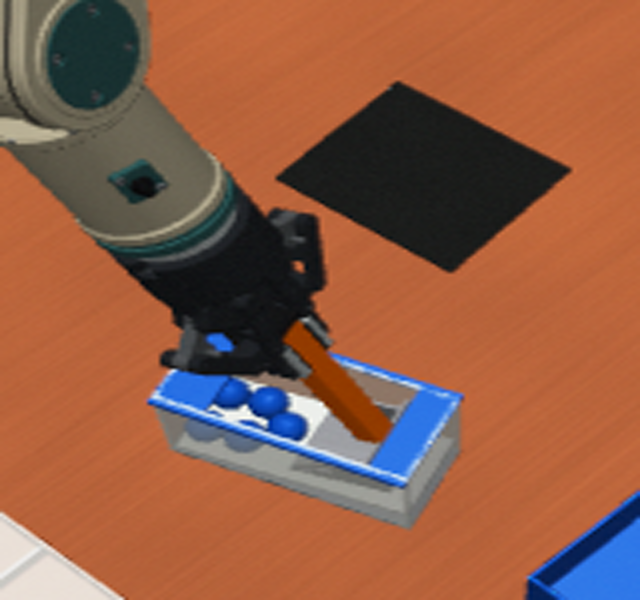

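The scene crop shows the scoop inside the canister with its nose at (312,440), right behind the last ball (287,425); no contact.

Call:
send_rows(
  series=[
    {"dx": 0,"dy": -0.1,"dz": 0.4,"ax": 0,"ay": 0,"az": 0,"hand": 1},
    {"dx": 0.14,"dy": -0.1,"dz": 0.8,"ax": 0,"ay": -0.047,"az": 0,"hand": 1},
    {"dx": 0.48,"dy": -0.1,"dz": 1.1,"ax": 0,"ay": -0.097,"az": 0,"hand": 1},
    {"dx": 0.8,"dy": -0.1,"dz": 1.4,"ax": 0,"ay": -0.14,"az": 0,"hand": 1},
    {"dx": 1.17,"dy": -0.1,"dz": 1.7,"ax": 0,"ay": -0.187,"az": 0,"hand": 1},
    {"dx": 1.17,"dy": -0.1,"dz": 1.7,"ax": 0,"ay": -0.187,"az": 0,"hand": 1},
  ],
)

```text
clock: 7.05
eef_pos: [648.2, -228.0, 182.6]
tool_rot: [3.141, -0.165, 0.345]
force: [1.0, 1.0, -2.6]
width: 17.3
gripper_force: 60.2
```

```bash
python3 - <<'E'
from h import *
seq([nose(x,fl(x)+1,-.16) for x in(-12,-20,-30,-40,-50,-60,-66,-72)])
E
```

```text
[22.55 23.74 -0.16] [-0.422, -0.075, 0.249, -0.0, -0.005, 0.005]
[14.55 22.61 -0.16] [-1.229, -0.079, 0.229, -0.0, -0.005, 0.005]
[ 4.55 21.2  -0.16] [-2.239, -0.084, 0.204, -0.0, -0.005, 0.005]
[-5.45 19.79 -0.16] [-3.249, -0.089, 0.179, -0.0, -0.005, 0.005]
[-15.45  18.38  -0.16] [-4.258, -0.094, 0.154, -0.0, -0.005, 0.005]
[-25.45  16.97  -0.16] [-5.268, -0.099, 0.129, -0.0, -0.005, 0.005]
[-31.45  16.13  -0.16] [-5.873, -0.102, 0.114, -0.0, -0.005, 0.005]
[-37.45  15.28  -0.16] [-6.479, -0.105, 0.099, -0.0, -0.005, 0.005]
```

Call:
send_rows(
  series=[
    {"dx": -0.4,"dy": -0.08,"dz": 0.22,"ax": 0,"ay": 0,"az": 0,"hand": 1},
    {"dx": -0.8,"dy": -0.08,"dz": 0.22,"ax": 0,"ay": 0,"az": 0,"hand": 1},
    {"dx": -1.2,"dy": -0.08,"dz": 0.2,"ax": 0,"ay": 0,"az": 0,"hand": 1},
    {"dx": -1.7,"dy": -0.08,"dz": 0.2,"ax": 0,"ay": 0,"az": 0,"hand": 1},
    {"dx": -2.2,"dy": -0.08,"dz": 0.2,"ax": 0,"ay": 0,"az": 0,"hand": 1},
    {"dx": -2.7,"dy": -0.08,"dz": 0.18,"ax": 0,"ay": 0,"az": 0,"hand": 1},
    {"dx": -3.2,"dy": -0.08,"dz": 0.18,"ax": 0,"ay": 0,"az": 0,"hand": 1},
    {"dx": -3.7,"dy": -0.08,"dz": 0.16,"ax": 0,"ay": 0,"az": 0,"hand": 1},
    {"dx": -4.2,"dy": -0.08,"dz": 0.15,"ax": 0,"ay": 0,"az": 0,"hand": 1},
  ],
)

```text
clock: 7.95
eef_pos: [606.5, -243.3, 174.3]
tool_rot: [3.141, -0.164, 0.341]
force: [1.8, 0.7, -3.1]
width: 16.9
gripper_force: 60.2
```

```bash
python3 - <<'E'
from h import *
seq([nose(x,fl(x)+1,-.16) for x in(-50,-60,-66,-70,-73)])
E
```

```text
[-15.45  18.38  -0.16] [0.259, -0.119, 0.063, -0.0, -0.004, 0.001]
[-25.45  16.97  -0.16] [-0.75, -0.12, 0.039, -0.0, -0.004, 0.001]
[-31.45  16.13  -0.16] [-1.356, -0.12, 0.025, -0.0, -0.004, 0.001]
[-35.45  15.56  -0.16] [-1.76, -0.121, 0.016, -0.0, -0.004, 0.001]
[-38.45  15.14  -0.16] [-2.063, -0.121, 0.008, -0.0, -0.004, 0.001]
```

Very small forces so far; nose is at about -53. Continuing to about -70.

Call:
send_rows(
  series=[
    {"dx": -0.4,"dy": -0.05,"dz": 0.05,"ax": 0,"ay": 0,"az": 0,"hand": 1},
    {"dx": -0.8,"dy": -0.05,"dz": 0.05,"ax": 0,"ay": 0,"az": 0,"hand": 1},
    {"dx": -1.2,"dy": -0.05,"dz": 0.04,"ax": 0,"ay": 0,"az": 0,"hand": 1},
    {"dx": -1.5,"dy": -0.05,"dz": 0.03,"ax": 0,"ay": 0,"az": 0,"hand": 1},
    {"dx": -1.7,"dy": -0.05,"dz": 0.02,"ax": 0,"ay": 0,"az": 0,"hand": 1},
  ],
)

```text
clock: 8.45
eef_pos: [593.0, -248.0, 173.6]
tool_rot: [3.14, -0.169, 0.342]
force: [3.1, 3.6, 9.7]
width: 17.3
gripper_force: 61.7
```

```bash
python3 - <<'E'
from h import *
from cell import *
seq([nose(x,fl(x)+1,-.16) for x in(-66,-70,-73)])
print(read_state()['force'])
i=get_image('scene');a=i['pixels'][290:390,220:340];i=get_image('top');b=i['pixels'][165:265,360:440]
q=np.hstack([cv2.resize(a,None,fx=4,fy=4,interpolation=cv2.INTER_CUBIC),cv2.resize(b,None,fx=4,fy=4,interpolation=cv2.INTER_CUBIC)])
cv2.imwrite('pics/s4.png',q[:,:,::-1])
E
```

```text
[-31.45  16.13  -0.16] [0.065, -0.113, 0.19, 0.001, -0.009, 0.002]
[-35.45  15.56  -0.16] [-0.339, -0.114, 0.178, 0.001, -0.009, 0.002]
[-38.45  15.14  -0.16] [-0.642, -0.115, 0.17, 0.001, -0.009, 0.002]
[3.08438696 3.55294753 9.69361479]
```

View pics/s4.png

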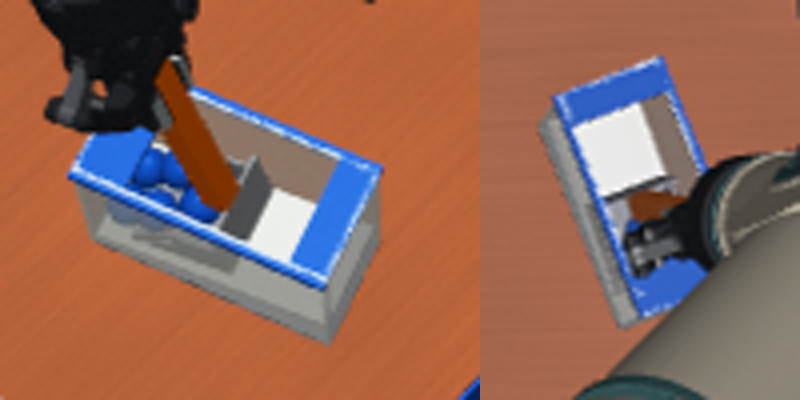

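Scene half shows three or four balls lying on the bowl under the hood around (165,185); scoop back wall at (245,200). Small force, so now tilt the nose up to hold them.

```bash
python3 - <<'E'
from h import *
zb=24
seq([nose(x,zb+70*np.sin(p),p) for x,p in((-69,-.1),(-69,-.03),(-69,.05),(-68,.15),(-67,.25),(-66,.3))])
E
```

```text
[-34.17  20.51  -0.1 ] [0.803, -0.116, -0.086, 0.001, -0.068, 0.001]
[-3.402e+01  2.295e+01 -3.000e-02] [1.909, -0.115, -0.033, 0.001, -0.138, 0.001]
[-34.04  25.75   0.05] [3.125, -0.113, 0.113, 0.001, -0.218, 0.001]
[-33.39  29.23   0.15] [4.658, -0.112, 0.438, 0.001, -0.318, 0.001]
[-33.09  32.66   0.25] [6.083, -0.11, 0.9, 0.002, -0.418, 0.001]
[-32.56  34.34   0.3 ] [6.8, -0.11, 1.19, 0.002, -0.468, 0.001]
```

Call:
send_rows(
  series=[
    {"dx": 0.3,"dy": -0.03,"dz": -0.04,"ax": 0,"ay": -0.035,"az": 0,"hand": 1},
    {"dx": 0.8,"dy": -0.05,"dz": -0.09,"ax": 0,"ay": -0.068,"az": 0,"hand": 1},
    {"dx": 1.4,"dy": -0.05,"dz": -0.06,"ax": 0,"ay": -0.1,"az": 0,"hand": 1},
    {"dx": 1.9,"dy": -0.05,"dz": -0.03,"ax": 0,"ay": -0.138,"az": 0,"hand": 1},
    {"dx": 3.1,"dy": -0.05,"dz": 0.11,"ax": 0,"ay": -0.218,"az": 0,"hand": 1},
    {"dx": 4.6,"dy": -0.05,"dz": 0.44,"ax": 0,"ay": -0.318,"az": 0,"hand": 1},
    {"dx": 6.1,"dy": -0.05,"dz": 0.9,"ax": 0,"ay": -0.418,"az": 0,"hand": 1},
    {"dx": 6.8,"dy": -0.05,"dz": 1.2,"ax": 0,"ay": -0.468,"az": 0,"hand": 1},
    {"dx": 6.8,"dy": -0.05,"dz": 1.2,"ax": 0,"ay": -0.468,"az": 0,"hand": 1},
  ],
)

```text
clock: 9.45
eef_pos: [657.9, -225.1, 173.9]
tool_rot: [3.136, 0.307, 0.344]
force: [1.6, 3.1, 18.5]
width: 17.1
gripper_force: 63.0
```

```bash
python3 - <<'E'
from h import *
seq([(-32,34,.28),(-32,50,.28),(-20,60,.28),(-6,62,.28),(-2,64,.28),(-2,80,.28)])
E
```

```text
[-32.    34.     0.28] [-0.226, -0.119, 0.026, 0.006, 0.027, 0.004]
[-32.    50.     0.28] [-0.709, -0.111, -1.499, 0.006, 0.027, 0.004]
[-20.    60.     0.28] [0.133, -0.099, -2.815, 0.006, 0.027, 0.004]
[-6.   62.    0.28] [1.407, -0.089, -3.428, 0.006, 0.027, 0.004]
[-2.   64.    0.28] [1.728, -0.086, -3.739, 0.006, 0.027, 0.004]
[-2.   80.    0.28] [1.245, -0.078, -5.265, 0.006, 0.027, 0.004]
```

Call:
send_rows(
  series=[
    {"dx": -0.3,"dy": -0.05,"dz": -0.4,"ax": 0,"ay": 0.02,"az": 0,"hand": 1},
    {"dx": -0.5,"dy": -0.05,"dz": -0.9,"ax": 0,"ay": 0.02,"az": 0,"hand": 1},
    {"dx": -0.7,"dy": -0.05,"dz": -1.5,"ax": 0,"ay": 0.02,"az": 0,"hand": 1},
    {"dx": -0.4,"dy": -0.05,"dz": -2,"ax": 0,"ay": 0.02,"az": 0,"hand": 1},
    {"dx": 0,"dy": -0.05,"dz": -2.6,"ax": 0,"ay": 0.02,"az": 0,"hand": 1},
    {"dx": 0.5,"dy": -0.05,"dz": -3,"ax": 0,"ay": 0.02,"az": 0,"hand": 1},
    {"dx": 1,"dy": -0.05,"dz": -3.3,"ax": 0,"ay": 0.02,"az": 0,"hand": 1},
    {"dx": 1.4,"dy": -0.05,"dz": -3.5,"ax": 0,"ay": 0.02,"az": 0,"hand": 1},
    {"dx": 1.7,"dy": -0.05,"dz": -3.7,"ax": 0,"ay": 0.02,"az": 0,"hand": 1},
    {"dx": 1.7,"dy": -0.05,"dz": -3.7,"ax": 0,"ay": 0.02,"az": 0,"hand": 1},
  ],
)

```text
clock: 10.45
eef_pos: [679.9, -215.5, 200.1]
tool_rot: [-3.141, 0.289, 0.34]
force: [-3.5, -0.3, -3.3]
width: 17.1
gripper_force: 60.1
```

```bash
python3 - <<'E'
from h import *
from cell import *
seq([(-2,64,.28),(-2,80,.25),(-2,110,.25),(-2,140,.25),(-2,180,.25)])
i=get_image('scene');a=i['pixels'][270:390,220:340];i=get_image('top');b=i['pixels'][165:265,360:440]
print('blue px',cv2.countNonZero(mask(i,(105,150,60),(125,255,255),(360,165,440,265))))
q=np.hstack([cv2.resize(a,(480,480),interpolation=cv2.INTER_CUBIC),cv2.resize(b,(320,400),interpolation=cv2.INTER_CUBIC)[:480].repeat(1,0) if 0 else cv2.resize(b,(320,480),interpolation=cv2.INTER_CUBIC)])
cv2.imwrite('pics/s5.png',q[:,:,::-1])
E
```

```text
[-2.   64.    0.28] [0.247, 0.045, -0.518, -0.001, 0.009, 0.0]
[-2.   80.    0.25] [-0.671, 0.043, -2.119, -0.001, 0.039, 0.0]
[ -2.   110.     0.25] [-1.524, 0.04, -4.995, -0.001, 0.039, 0.0]
[ -2.   140.     0.25] [-2.378, 0.037, -7.871, -0.001, 0.039, 0.0]
[ -2.   180.     0.25] [-3.516, 0.032, -11.705, -0.001, 0.039, 0.0]
blue px 657
```

View pics/s5.png

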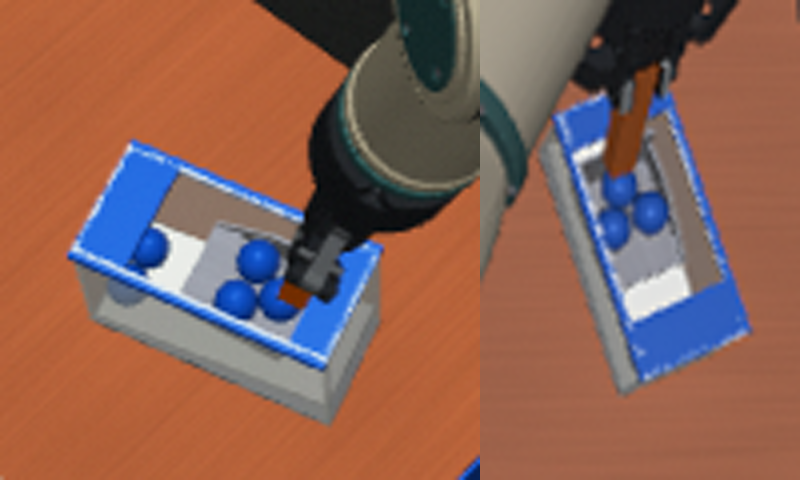

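Three balls sit well back in the bowl (scene half (258,260), (236,300), (278,298)); two remain in the canister. Lifting out.

Call:
send_rows(
  series=[
    {"dx": 0,"dy": 0,"dz": -0.8,"ax": 0,"ay": 0.01,"az": 0,"hand": 1},
    {"dx": -0.4,"dy": 0,"dz": -1.6,"ax": 0,"ay": 0.02,"az": 0,"hand": 1},
    {"dx": -0.8,"dy": 0,"dz": -2.8,"ax": 0,"ay": 0.03,"az": 0,"hand": 1},
    {"dx": -1.2,"dy": 0,"dz": -4,"ax": 0,"ay": 0.03,"az": 0,"hand": 1},
    {"dx": -1.5,"dy": 0,"dz": -5.2,"ax": 0,"ay": 0.03,"az": 0,"hand": 1},
    {"dx": -1.9,"dy": 0,"dz": -6.4,"ax": 0,"ay": 0.03,"az": 0,"hand": 1},
    {"dx": -2.3,"dy": 0,"dz": -7.6,"ax": 0,"ay": 0.03,"az": 0,"hand": 1},
    {"dx": -2.7,"dy": 0,"dz": -8.9,"ax": 0,"ay": 0.03,"az": 0,"hand": 1},
    {"dx": -3,"dy": 0,"dz": -10.2,"ax": 0,"ay": 0.03,"az": 0,"hand": 1},
    {"dx": -3.5,"dy": 0,"dz": -11.6,"ax": 0,"ay": 0.03,"az": 0,"hand": 1},
  ],
)

```text
clock: 11.55
eef_pos: [680.3, -215.3, 322.7]
tool_rot: [-3.141, 0.255, 0.341]
force: [0.6, -0.6, -4.2]
width: 17.0
gripper_force: 60.3
```

```bash
python3 - <<'E'
from h import *
from cell import *
print(read_state()['eef_pos'],read_state()['qpos'])
M=np.array([549,236.3,0])
T,r=tcp(45,185,.25,O=M,yaw=.36)
print(T,move(T,r))
T,r=tcp(45,185,.25,O=M,yaw=.6)
print(T,move(T,r))
E
```

```text
[ 680.33043032 -215.28069787  322.66121625] [-0.07054044  0.9108758   0.7906254   0.91953789 -0.40276951  1.66472536
 -0.69539294]
[650.23430354 274.40488054 327.29555379] {'dx': 12.993, 'dy': -47.154, 'dz': -3.851, 'ax': -0.005, 'ay': 0.005, 'az': -0.018}
[638.27509321 297.37637733 327.29555379] {'dx': 12.646, 'dy': -49.719, 'dz': -3.76, 'ax': -0.065, 'ay': 0.005, 'az': -0.251}
```

Call:
send_rows(
  series=[
    {"dx": 0.3,"dy": -1,"dz": -0.6,"ax": 0,"ay": 0,"az": 0,"hand": 1},
    {"dx": 0.8,"dy": -3,"dz": -1.4,"ax": 0,"ay": 0,"az": 0,"hand": 1},
    {"dx": 1.6,"dy": -6,"dz": -2.4,"ax": 0,"ay": 0,"az": 0,"hand": 1},
    {"dx": 2.6,"dy": -9.5,"dz": -3.4,"ax": 0,"ay": 0,"az": 0,"hand": 1},
    {"dx": 3.6,"dy": -13,"dz": -4.2,"ax": 0,"ay": 0,"az": 0,"hand": 1},
    {"dx": 4.5,"dy": -16.5,"dz": -5,"ax": 0,"ay": 0,"az": 0,"hand": 1},
    {"dx": 5.5,"dy": -20,"dz": -5.5,"ax": 0,"ay": 0,"az": 0,"hand": 1},
    {"dx": 6.5,"dy": -23.5,"dz": -6,"ax": 0,"ay": 0,"az": 0,"hand": 1},
    {"dx": 7.4,"dy": -27,"dz": -6,"ax": 0,"ay": 0,"az": 0,"hand": 1},
    {"dx": 8.4,"dy": -30.5,"dz": -6,"ax": 0,"ay": 0,"az": 0,"hand": 1},
  ],
)

```text
clock: 12.55
eef_pos: [668.7, 106.7, 358.9]
tool_rot: [-3.141, 0.255, 0.342]
force: [0.2, -0.2, -3.1]
width: 17.4
gripper_force: 60.3
```

Call:
send_rows(
  series=[
    {"dx": 0.9,"dy": -3.4,"dz": 0,"ax": 0,"ay": 0,"az": 0,"hand": 1},
    {"dx": 1.8,"dy": -6.6,"dz": 0,"ax": 0,"ay": 0,"az": 0,"hand": 1},
    {"dx": 2.6,"dy": -9.6,"dz": 0,"ax": 0,"ay": 0,"az": 0,"hand": 1},
    {"dx": 3.3,"dy": -12.2,"dz": 0,"ax": 0,"ay": 0,"az": 0,"hand": 1},
    {"dx": 3.9,"dy": -14.4,"dz": 0,"ax": 0,"ay": 0,"az": 0,"hand": 1},
    {"dx": 4.3,"dy": -15.8,"dz": 0,"ax": 0,"ay": 0,"az": 0,"hand": 1},
    {"dx": 4.5,"dy": -16.5,"dz": 0,"ax": 0,"ay": 0,"az": 0,"hand": 1},
    {"dx": 4.6,"dy": -16.7,"dz": 0,"ax": 0,"ay": 0,"az": 0,"hand": 1},
    {"dx": 4.6,"dy": -16.7,"dz": 0,"ax": 0,"ay": 0,"az": 0,"hand": 1},
  ],
)

```text
clock: 13.45
eef_pos: [655.5, 275.4, 347.1]
tool_rot: [3.141, 0.255, 0.339]
force: [-0.4, -0.3, -3.1]
width: 17.3
gripper_force: 60.3
```

```bash
cat >> h.py <<'E'
M=np.array([549,236.3,0])
def mseq(l,yaw=.36):
    for a in l: print(np.round(a,2),list(move(*tcp(*a,O=M,yaw=yaw)).values()))
E
python3 - <<'E'
from h import *
from cell import *
s=read_state();print(s['eef_pos'],s['tool_rot'],s['qpos'],s['force'])
mseq([nose(14,150,p) for p in(.25,.1,0,-.1,-.2,-.35,-.5,-.65)])
i=get_image('top');print([cv2.countNonZero(mask(i,(105,150,60),(125,255,255),b)) for b in((180,150,330,300),(360,165,440,265))])
n,l,st,ce=cv2.connectedComponentsWithStats(mask(i,(105,150,60),(125,255,255),(150,165,340,340)));print(st[1:],ce[1:])
E
```

```text
[655.4943576  275.39660273 347.11255277] [3.14055867 0.25524874 0.33923057] [-0.66740993  0.92672474  0.78640526  0.80143417 -0.54736127  1.83228042
 -1.35793311] [-0.39286419 -0.2595535  -3.11858182]
[ 47.91 141.34   0.25] [1.372, -0.094, 6.202, -0.004, 0.005, -0.02]
[4.8830e+01 1.4651e+02 1.0000e-01] [-0.993, -0.049, 5.475, -0.003, 0.155, -0.02]
[ 49. 150.   0.] [-2.619, -0.018, 5.191, -0.002, 0.255, -0.021]
[ 4.8830e+01  1.5349e+02 -1.0000e-01] [-4.266, 0.015, 5.07, -0.001, 0.355, -0.021]
[ 48.3  156.95  -0.2 ] [-5.916, 0.048, 5.115, 0.0, 0.455, -0.021]
[ 46.88 162.    -0.35] [-8.362, 0.099, 5.489, 0.002, 0.605, -0.021]
[ 44.72 166.78  -0.5 ] [-10.725, 0.149, 6.226, 0.004, 0.755, -0.021]
[ 41.86 171.18  -0.65] [-12.951, 0.199, 7.307, 0.005, 0.905, -0.021]
[307, 605]
[[197 201  21  20 217]] [[206.65437788 211.24423963]]
```

Call:
send_rows(
  series=[
    {"dx": 0.5,"dy": -0.07,"dz": 1.5,"ax": 0,"ay": 0.01,"az": -0.02,"hand": 1},
    {"dx": 0.3,"dy": -0.07,"dz": 3,"ax": 0,"ay": 0.04,"az": -0.02,"hand": 1},
    {"dx": -0.4,"dy": -0.06,"dz": 3.9,"ax": 0,"ay": 0.09,"az": -0.02,"hand": 1},
    {"dx": -1.3,"dy": -0.05,"dz": 3.9,"ax": 0,"ay": 0.15,"az": -0.02,"hand": 1},
    {"dx": -2.2,"dy": -0.03,"dz": 3.9,"ax": 0,"ay": 0.205,"az": -0.02,"hand": 1},
    {"dx": -2.6,"dy": -0.02,"dz": 4.4,"ax": 0,"ay": 0.24,"az": -0.02,"hand": 1},
    {"dx": -3.1,"dy": 0,"dz": 5,"ax": 0,"ay": 0.28,"az": -0.02,"hand": 1},
    {"dx": -3.5,"dy": 0,"dz": 5.1,"ax": 0,"ay": 0.31,"az": -0.02,"hand": 1},
    {"dx": -3.9,"dy": 0,"dz": 5.1,"ax": 0,"ay": 0.335,"az": -0.02,"hand": 1},
    {"dx": -4.3,"dy": 0,"dz": 5.1,"ax": 0,"ay": 0.36,"az": -0.02,"hand": 1},
  ],
)

```text
clock: 14.5
eef_pos: [603.3, 256.4, 308.9]
tool_rot: [-3.14, -0.105, 0.358]
force: [0.6, -0.1, -3.1]
width: 17.0
gripper_force: 60.3
```

```bash
python3 - <<'E'
from h import *
from cell import *
s=read_state();print(s['eef_pos'],s['tool_rot'],s['force'])
mseq([nose(14,150,p) for p in(-.1,-.15,-.2,-.25,-.3,-.4,-.5,-.6)])
i=get_image('top')
n,l,st,ce=cv2.connectedComponentsWithStats(mask(i,(105,150,60),(125,255,255),(150,165,340,340)));print(st[1:],ce[1:])
E
```

```text
[603.32128801 256.38376105 308.92459666] [-3.13977011 -0.10488365  0.35825179] [ 0.59632816 -0.09670631 -3.05278128]
[ 4.8830e+01  1.5349e+02 -1.0000e-01] [0.144, -0.034, 0.025, -0.002, -0.005, -0.002]
[ 4.8610e+01  1.5523e+02 -1.5000e-01] [-0.63, -0.033, -0.264, -0.002, 0.045, -0.002]
[ 48.3  156.95  -0.2 ] [-1.417, -0.032, -0.515, -0.002, 0.095, -0.002]
[ 47.91 158.66  -0.25] [-2.215, -0.031, -0.725, -0.002, 0.145, -0.002]
[ 47.44 160.34  -0.3 ] [-3.023, -0.03, -0.896, -0.001, 0.195, -0.002]
[ 46.24 163.63  -0.4 ] [-4.659, -0.028, -1.115, -0.001, 0.295, -0.002]
[ 44.72 166.78  -0.5 ] [-6.31, -0.025, -1.17, -0.001, 0.395, -0.002]
[ 42.89 169.76  -0.6 ] [-7.957, -0.022, -1.06, -0.001, 0.495, -0.002]
[[216 229   9   9  58]
 [227 238   8   7  45]
 [217 242   8   8  52]] [[219.72413793 233.13793103]
 [230.31111111 240.95555556]
 [220.65384615 245.28846154]]
```

The three balls already appear in the funnel/tube area; tilting further to empty the bowl.

Call:
send_rows(
  series=[
    {"dx": -0.6,"dy": 0,"dz": -0.26,"ax": 0,"ay": 0.045,"az": 0,"hand": 1},
    {"dx": -1.4,"dy": 0,"dz": -0.5,"ax": 0,"ay": 0.095,"az": 0,"hand": 1},
    {"dx": -2.2,"dy": 0,"dz": -0.7,"ax": 0,"ay": 0.145,"az": 0,"hand": 1},
    {"dx": -3,"dy": 0,"dz": -0.9,"ax": 0,"ay": 0.195,"az": 0,"hand": 1},
    {"dx": -4.7,"dy": 0,"dz": -1.1,"ax": 0,"ay": 0.295,"az": 0,"hand": 1},
    {"dx": -6.3,"dy": 0,"dz": -1.2,"ax": 0,"ay": 0.395,"az": 0,"hand": 1},
    {"dx": -8,"dy": 0,"dz": -1.1,"ax": 0,"ay": 0.495,"az": 0,"hand": 1},
    {"dx": -8,"dy": 0,"dz": -1.1,"ax": 0,"ay": 0.495,"az": 0,"hand": 1},
    {"dx": -8,"dy": 0,"dz": -1.1,"ax": 0,"ay": 0.495,"az": 0,"hand": 1},
  ],
)

```text
clock: 15.45
eef_pos: [525.7, 228.3, 309.9]
tool_rot: [-3.136, -0.596, 0.356]
force: [0.4, 0.3, -2.3]
width: 17.1
gripper_force: 60.5
```

```bash
python3 - <<'E'
from h import *
from cell import *
i=get_image('top')
n,l,st,ce=cv2.connectedComponentsWithStats(mask(i,(105,150,60),(125,255,255),(150,165,340,340)));print(st[1:],ce[1:])
a=i['pixels'][190:290,170:290];j=get_image('scene');b=j['pixels'][140:240,335:455]
m=lambda q:cv2.resize(q,(400,333),interpolation=cv2.INTER_CUBIC)
cv2.imwrite('pics/p6.png',np.hstack([m(a),m(b)])[:,:,::-1])
mseq([nose(14,200,-.6),nose(14,230,-.2),nose(14,230,0)])
E
```

```text
[[232 241   5   6  19]
 [223 244   4   3   8]] [[234.63157895 243.78947368]
 [224.25       244.875     ]]
[ 42.89 219.76  -0.6 ] [2.668, 0.042, -4.142, -0.001, -0.001, -0.001]
[ 4.8300e+01  2.3695e+02 -2.0000e-01] [9.857, 0.034, -3.025, -0.002, -0.401, -0.001]
[ 49. 230.   0.] [11.96, 0.036, -0.484, -0.002, -0.601, -0.001]
```

View pics/p6.png

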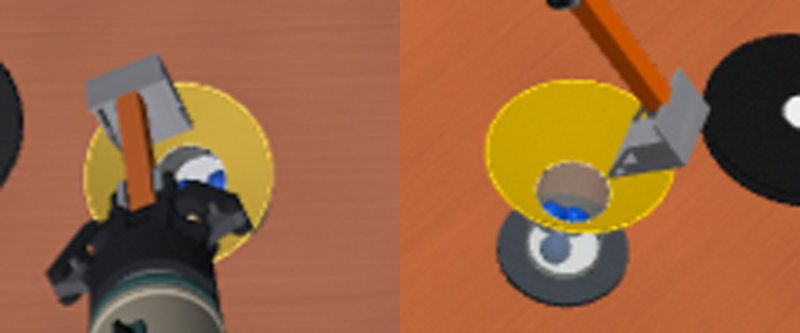

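Both views show an empty scoop and the balls down in the tube (scene half (563,210) plus one through the clear wall at (555,248)). Retreating and returning the scoop.

Call:
send_rows(
  series=[
    {"dx": 0.7,"dy": 0,"dz": -1,"ax": 0,"ay": 0,"az": 0,"hand": 1},
    {"dx": 1.8,"dy": 0,"dz": -2.6,"ax": 0,"ay": 0,"az": 0,"hand": 1},
    {"dx": 2.7,"dy": 0,"dz": -4.1,"ax": 0,"ay": 0,"az": 0,"hand": 1},
    {"dx": 5,"dy": 0,"dz": -4.1,"ax": 0,"ay": -0.13,"az": 0,"hand": 1},
    {"dx": 7.4,"dy": 0,"dz": -3.7,"ax": 0,"ay": -0.27,"az": 0,"hand": 1},
    {"dx": 9.9,"dy": 0,"dz": -3,"ax": 0,"ay": -0.401,"az": 0,"hand": 1},
    {"dx": 11,"dy": 0,"dz": -1.8,"ax": 0,"ay": -0.5,"az": 0,"hand": 1},
    {"dx": 12,"dy": 0,"dz": -0.5,"ax": 0,"ay": -0.6,"az": 0,"hand": 1},
    {"dx": 12,"dy": 0,"dz": -0.5,"ax": 0,"ay": -0.6,"az": 0,"hand": 1},
  ],
)

```text
clock: 16.45
eef_pos: [624.3, 264.3, 378.0]
tool_rot: [3.134, 0.006, 0.363]
force: [-0.5, 0.1, -3.3]
width: 17.2
gripper_force: 60.3
```

```bash
python3 - <<'E'
from h import *
from cell import *
P=np.array([491,-12,0])
print(read_state()['eef_pos'],read_state()['tool_rot'])
for z in(150,6):print(move(*tcp(0,z,0,O=P,yaw=.36)))
for k in('top','scene'):
    i=get_image(k)
    u=proj(i,M+[0,0,40])[0].astype(int);print(k,u)
    m=mask(i,(100,90,40),(128,255,255),(u[0]-28,u[1]-30,u[0]+28,u[1]+30))
    n,l,st,ce=cv2.connectedComponentsWithStats(m);print(st[1:,4],ce[1:])
    for c in ce[1:]: print(ray(i,[c],30)-M)
i=get_image('top');n,l,st,ce=cv2.connectedComponentsWithStats(mask(i,(105,150,60),(125,255,255),(370,165,435,255)));print(st[1:,4],ce[1:])
E
```

```text
[624.27110049 264.26088965 378.01571879] [3.13400287 0.00617387 0.3625774 ]
{'dx': -19.613, 'dy': 21.052, 'dz': 7.733, 'ax': 0.008, 'ay': 0.006, 'az': 0.003}
{'dx': -19.524, 'dy': 20.942, 'dz': 22.132, 'ax': 0.008, 'ay': 0.006, 'az': 0.003}
top [229 245]
[138] [[229.07971014 247.9057971 ]]
[[-5.91701566  2.93049717 30.        ]]
scene [384 206]
[54  2] [[384.2037037  203.24074074]
 [380.5        211.        ]]
[[-11.67152714  14.84467717  30.        ]]
[[ -2.14880534 -11.70318804  30.        ]]
[580   2   1   1   1   1   2   1   3   5   6] [[403.34482759 215.44827586]
 [409.         190.5       ]
 [410.         193.        ]
 [411.         195.        ]
 [412.         198.        ]
 [413.         200.        ]
 [414.         202.5       ]
 [415.         205.        ]
 [415.66666667 207.33333333]
 [417.2        211.2       ]
 [419.16666667 216.33333333]]
```

Three balls' worth of blue (138 px at about 50 px each) lies in the tube. Going to the pad.

Call:
send_rows(
  series=[
    {"dx": -1.5,"dy": 1.6,"dz": 0,"ax": 0,"ay": 0,"az": 0,"hand": 1},
    {"dx": -4.5,"dy": 4.8,"dz": 0,"ax": 0,"ay": 0,"az": 0,"hand": 1},
    {"dx": -7.5,"dy": 8,"dz": 0,"ax": 0.01,"ay": 0.01,"az": 0,"hand": 1},
    {"dx": -10.5,"dy": 11.3,"dz": 1,"ax": 0.01,"ay": 0.01,"az": 0,"hand": 1},
    {"dx": -13.5,"dy": 14.5,"dz": 3,"ax": 0.01,"ay": 0.01,"az": 0,"hand": 1},
    {"dx": -16,"dy": 17.2,"dz": 5,"ax": 0.01,"ay": 0.01,"az": 0,"hand": 1},
    {"dx": -18.5,"dy": 19.8,"dz": 7,"ax": 0.01,"ay": 0.01,"az": 0,"hand": 1},
    {"dx": -19.6,"dy": 21,"dz": 9,"ax": 0.01,"ay": 0.01,"az": 0,"hand": 1},
    {"dx": -19.6,"dy": 21,"dz": 12,"ax": 0.01,"ay": 0.01,"az": 0,"hand": 1},
    {"dx": -19.6,"dy": 21,"dz": 13,"ax": 0.01,"ay": 0.01,"az": 0,"hand": 1},
  ],
)

```text
clock: 17.6
eef_pos: [506.4, -1.4, 252.1]
tool_rot: [-3.127, -0.01, 0.359]
force: [-0.6, 0.8, -2.8]
width: 17.4
gripper_force: 60.3
```

Call:
send_rows(
  series=[
    {"dx": 0,"dy": 0,"dz": 2,"ax": 0,"ay": 0,"az": 0,"hand": 1},
    {"dx": 0,"dy": 0,"dz": 4,"ax": 0,"ay": 0,"az": 0,"hand": 1},
    {"dx": 0,"dy": 0,"dz": 6,"ax": 0,"ay": 0,"az": 0,"hand": 1},
    {"dx": 0,"dy": 0,"dz": 6.5,"ax": 0,"ay": 0,"az": 0,"hand": 1},
    {"dx": 0,"dy": 0,"dz": 6.5,"ax": 0,"ay": 0,"az": 0,"hand": 1},
    {"dx": 0,"dy": 0,"dz": 6.5,"ax": 0,"ay": 0,"az": 0,"hand": 1},
  ],
)

```text
clock: 18.2
eef_pos: [510.1, -0.9, 189.0]
tool_rot: [-3.131, -0.012, 0.361]
force: [-0.5, -0.7, -2.0]
width: 16.8
gripper_force: 60.4
```

```bash
python3 - <<'E'
from h import *
from cell import *
P=np.array([491,-12,0])
print(read_state()['eef_pos'],read_state()['tool_rot'])
for z in(5,4):print(move(*tcp(0,z,0,O=P,yaw=.36)))
E
```

```text
[510.13016719  -0.86421809 189.03530245] [-3.13088452 -0.01219046  0.36104596]
{'dx': 0.38, 'dy': 0.401, 'dz': 3.054, 'ax': -0.011, 'ay': -0.012, 'az': 0.001}
{'dx': 0.378, 'dy': 0.403, 'dz': 3.154, 'ax': -0.011, 'ay': -0.012, 'az': 0.001}
```

Call:
send_rows(
  series=[
    {"dx": 0.4,"dy": 0.4,"dz": 0.5,"ax": -0.011,"ay": -0.012,"az": 0,"hand": 1},
    {"dx": 0.4,"dy": 0.4,"dz": 1.2,"ax": -0.011,"ay": -0.012,"az": 0,"hand": 1},
    {"dx": 0.4,"dy": 0.4,"dz": 1.9,"ax": -0.011,"ay": -0.012,"az": 0,"hand": 1},
    {"dx": 0.4,"dy": 0.4,"dz": 2.4,"ax": -0.011,"ay": -0.012,"az": 0,"hand": 1},
    {"dx": 0.4,"dy": 0.4,"dz": 2.7,"ax": -0.011,"ay": -0.012,"az": 0,"hand": 1},
    {"dx": 0.4,"dy": 0.4,"dz": 2.9,"ax": -0.011,"ay": -0.012,"az": 0,"hand": 1},
    {"dx": 0.4,"dy": 0.4,"dz": 3,"ax": -0.011,"ay": -0.012,"az": 0,"hand": 1},
    {"dx": 0.4,"dy": 0.4,"dz": 3,"ax": -0.011,"ay": -0.012,"az": 0,"hand": 1},
  ],
)

```text
clock: 19.0
eef_pos: [518.3, -2.1, 160.5]
tool_rot: [-3.141, -0.006, 0.361]
force: [2.2, 4.1, 20.0]
width: 17.5
gripper_force: 63.4
```

```bash
python3 - <<'E'
from h import *
from cell import *
P=np.array([491,-12,0])
print(read_state()['eef_pos'],read_state()['tool_rot'],read_state()['force'])
for z in(5,4):print(move(*tcp(0,z,0,O=P,yaw=.36)))
E
```

```text
[518.33263636  -2.08298318 160.54950354] [-3.14087266 -0.00600616  0.36087556] [ 2.18139461  4.07242665 20.03592832]
{'dx': -0.309, 'dy': -0.035, 'dz': 0.203, 'ax': -0.001, 'ay': -0.006, 'az': 0.001}
{'dx': -0.309, 'dy': -0.035, 'dz': 0.303, 'ax': -0.001, 'ay': -0.006, 'az': 0.001}
```

Contact with the pad at 20 N; opening the hand.

Call:
send_rows(
  series=[
    {"dx": 0,"dy": 0,"dz": -0.1,"ax": 0,"ay": 0,"az": 0,"hand": 1},
    {"dx": 0,"dy": 0,"dz": -0.1,"ax": 0,"ay": 0,"az": 0,"hand": 0.6},
    {"dx": 0,"dy": 0,"dz": -0.1,"ax": 0,"ay": 0,"az": 0,"hand": 0},
    {"dx": 0,"dy": 0,"dz": -0.1,"ax": 0,"ay": 0,"az": 0,"hand": 0},
    {"dx": 0,"dy": 0,"dz": -0.1,"ax": 0,"ay": 0,"az": 0,"hand": 0},
    {"dx": 0,"dy": 0,"dz": -0.1,"ax": 0,"ay": 0,"az": 0,"hand": 0},
    {"dx": 0,"dy": 0,"dz": -0.1,"ax": 0,"ay": 0,"az": 0,"hand": 0},
    {"dx": 0,"dy": 0,"dz": -0.1,"ax": 0,"ay": 0,"az": 0,"hand": 0},
    {"dx": 0,"dy": 0,"dz": -0.1,"ax": 0,"ay": 0,"az": 0,"hand": 0},
  ],
)

```text
clock: 19.9
eef_pos: [514.7, -2.8, 158.6]
tool_rot: [-3.141, 0.002, 0.361]
force: [0.1, 0.6, 0.3]
width: 85.9
gripper_force: 0.0
```

Call:
send_rows(
  series=[
    {"dx": 0,"dy": 0,"dz": -1,"ax": 0,"ay": 0,"az": 0,"hand": 0},
    {"dx": 0,"dy": 0,"dz": -3,"ax": 0,"ay": 0,"az": 0,"hand": 0},
    {"dx": 0,"dy": 0,"dz": -6,"ax": 0,"ay": 0,"az": 0,"hand": 0},
    {"dx": 0,"dy": 0,"dz": -10,"ax": 0,"ay": 0,"az": 0,"hand": 0},
    {"dx": 0,"dy": 0,"dz": -14,"ax": 0,"ay": 0,"az": 0,"hand": 0},
    {"dx": 0,"dy": 0,"dz": -16,"ax": 0,"ay": 0,"az": 0,"hand": 0},
    {"dx": -4,"dy": -4,"dz": -16,"ax": 0,"ay": 0,"az": 0,"hand": 0},
    {"dx": -8,"dy": -8,"dz": -16,"ax": 0,"ay": 0,"az": 0,"hand": 0},
    {"dx": -12,"dy": -12,"dz": -16,"ax": 0,"ay": 0,"az": 0,"hand": 0},
    {"dx": -12,"dy": -12,"dz": -16,"ax": 0,"ay": 0,"az": 0,"hand": 0},
  ],
)

```text
clock: 20.9
eef_pos: [356.3, 68.1, 318.2]
tool_rot: [-3.138, 0.006, 0.362]
force: [-0.7, 0.9, 0.8]
width: 85.5
gripper_force: 0.0
```

```bash
python3 - <<'E'
from h import *
from cell import *
print(read_state()['force'],read_state()['eef_pos'])
i=get_image('scene');j=get_image('top')
q=np.hstack([cv2.resize(i['pixels'][140:380,220:460],(400,400)),cv2.resize(j['pixels'][160:320,180:340],(400,400),interpolation=cv2.INTER_CUBIC)])
cv2.imwrite('pics/f.png',q[:,:,::-1])
for k in(i,j):
    u=proj(k,[517,-3,208])[0].astype(int); print('exp cap',u)
    o=mask(k,(3,200,40),(14,255,170),(u[0]-25,u[1]-25,u[0]+25,u[1]+60));n,l,st,ce=cv2.connectedComponentsWithStats(o);b=1+np.argmax(st[1:,4]);print(st[b])
E
```

```text
[-0.72296409  0.86509345  0.75956089] [356.33616256  68.07024185 318.21702906]
exp cap [314 219]
[316 224  10  34 282]
exp cap [315 249]
[312 249   5   5  14]
```

View pics/f.png

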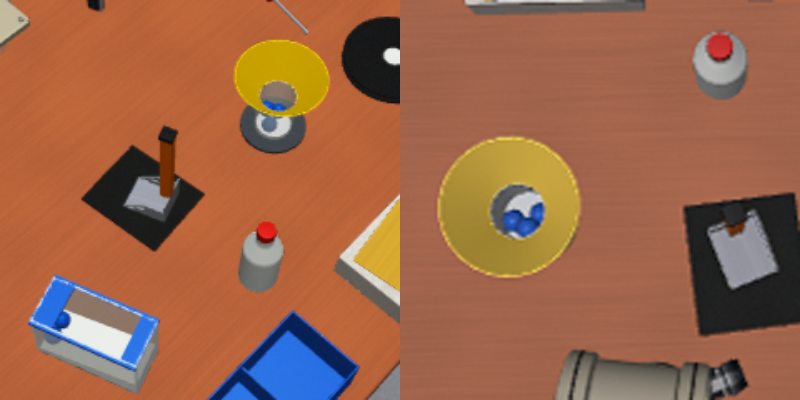

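The scoop stands on the pad, close to its middle (150,190). Three balls are in the tube (522,218) and the rest in the canister.

```bash
python3 -c "from cell import *;print(finish_job())"
```

```text
the job is handed in; nothing more can be done
None
```

The job was handed in at about 21 s: three balls are in the magazine tube, the other two are in the canister, and the scoop stands upright on its pad, released; the judge returned no verdict, so this rests on the final pictures.

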